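# Turn the trolley wheel by its spokes until the valve is at the top

## Robot

A 6-joint arm with a two-finger parallel gripper is mounted at the origin on the work surface. World frame = base frame: x ahead of the robot, y to its left, z up, the work surface at z = 0. Lengths are in mm, angles in rad, forces in N, time in s.
With the tool pointing down it reaches from about 350 to 875 mm from the base axis. Payload 4.2 kg.
Tool frame: the origin (TCP) lies midway between the tips of the shut fingers; the grasp point (between the pads) lies 19 mm behind it (arm.grip_depth is the distance from the TCP to the grasp point, in mm); z points along the fingers, x is the direction in which the jaws open and shut, and the axes are right-handed (so a half turn about z gives the same grasp; the last joint's range is limited). The gripper opens to 85 mm and grips with 20 to 120 N. Pads are 22 mm wide; open, the fingers measure 114 mm over their backs; the gripper's body (76 mm by 85 mm) begins 54 mm behind the grasp point. The pads swing forward as they close: fully open they stand 13 mm farther back than shut.
Start: joints at [-0.918, 0.385, 0.008, 0, -1.194, -0.259], TCP at [239.826, -577.133, 231.312] pointing down, gripper open.
Joint ranges: [-3.14, 3.14], [-1.21, 2.06], [-1.07, 1.41], [-3.16, 2.05], [-2.99, -0.16], [-3.1, 3.1]. Speed limits (rad/s): [2.79, 2.79, 3.14, 3.14, 3.14, 3.14].

## Interface

Orientations are given as a unit quaternion [x, y, z, w].
In Python, from bench import arm, eyes, find_in, silhouettes gives the robot as it stands. The module is installed in compiled form; this text tells all that it offers.
- The arm moves only by the tool play_rows, never from a script. Its arguments are lists of equal length, an entry for each row: "offset": the shift along the world's x, y, z in mm, a list of three; "turn": the turn about the world's z in rad. In form: {"offset": [[x, y, z], ...], "turn": [turn, ...]}. A call has 1 to 12 rows; each row shifts and turns the pose as measured when the row begins; what a row does not reach is not made up. A row lasts 1/10 s, in which the tool goes at most 50 mm and 8.59 degrees, less where a joint would pass 70% of its speed; a pose out of reach is approached as far as the arm can. A call is refused whole if a number of a shift passes 50 or a number of a turn 0.15, either way. A call with a gripper value outside its range is refused whole. "grip" is the gripper's target within -1 to 1 (fully open at 1, half-way at 0, shut at -1), set as the call begins (left out, the last holds). The fingers move at their own pace and stop on an object; the grip force is fixed at half the most. Time passes only in rows, so rows that do not move let the fingers close. It gives the time, the measured TCP pose, the force and the opening at its end, in the units of the state.
- arm.read_state(): the state, without advancing time (a new reading comes with each control period).
- eyes.get_image(name): name is "scene" or "top" or "wrist"; returns (picture, depth): 480x640x3 uint8, red, green, blue; 480x640 float32, mm along the optical axis (not along the pixel's ray), 0 where there is no reading.
- eyes.camera_params(name): a dict with "camera_matrix" (3x3 intrinsics, pixels), "camera_from_world" (4x4, takes a point from world to camera coordinates). Camera axes: x right, y down, z forward; pixel columns grow to the right and rows downward; lengths in mm; the calibration is good to about 2 mm. A picture is of the moment at which its call begins: read the wrist's pose just before it. camera_params takes no time and is no camera call; for the wrist camera it gives the pose at the moment of the call.
- arm.job_done(): hands the job in, once; it reports no verdict.
Trained networks look in the newest picture that a camera, given by its name, has taken for a name from the list of things; names that differ only in an ending like _2 or _b are one class to them, and where a whole thing is asked for, a point or a joint stands for the part that bears it (a point fixed in the world has none). Each returns a list of dicts, best first, with "score" (0 to 1); they miss things now and then, are a little off and sometimes report something else, mostly with a low value. They report only what shows in the picture. A call takes as long as a camera call.
- find_in(camera, query): "bbox" ([centre column, centre row, width, height] in pixels, round what is visible of it).
- silhouettes(camera, query): "mask" (480x640 bool, what is visible of it) and "bbox" ([centre column, centre row, width, height] in pixels, round what is visible of it).
The state is a dict: "clock": time; "joints": joint angles; "joint_vel": joint speeds; "joint_efforts": joint torques, N m; "position": TCP position; "ee_rot": TCP orientation; "contact_force": force on the tool from outside, world axes, zero at the start; "wrist_torque": the same for the moment, N m; "gripper_width": finger opening in mm.
Only numpy, scipy, OpenCV 4.12 (cv2) and the standard library are available. Lean on these libraries where they do the work, as an engineer would, in place of code of your own. Each camera call takes 0.05 s, during which the arm holds its last target. There are 200 camera calls.

## Task

The trolley wheel on the blue stand needs its valve where the air hose can reach it: push one spoke after another gently with the fingertips to turn the wheel, either way round, until the valve stem is straight up, at twelve o'clock of the leaning wheel. Only push the spokes, never grip them; leave the tyre and the valve stem untouched, do not spin the wheel fast, and leave the other things on the bench where they are.

Things in the scene. Friction and masses are not known exactly. Their poses are not given: they have to be found in the camera images.
- axle: frame of the fixed axle. Origin: hub centre, 165 mm above the bench, in the wheel's mid plane. z runs along the axle out of the wheel's open face, leaning 35 degrees from vertical towards the robot's side (stand yaw up to 20 degrees). x lies in the wheel's plane, straight up the slope to twelve o'clock; y is level, to nine o'clock as seen looking at the face.
- stand: blue wheel stand, fixed; origin on the bench below the hub. Over the wheel's face, in axle's frame, three fixed arms 12 mm wide run from the hub at two, six and ten o'clock to 14 mm thick posts at radius 158 mm, z 28 to 36 mm; a boss of radius 19 mm with a nut covers the hub to z = 48 mm. Inside radius 150 mm nothing else fixed but the axle lies between z = -55 and 27 mm.
- wheel (a joint): turn of the wheel in rad: 0 with the valve at twelve o'clock (likewise multiples of 2 pi), growing counter-clockwise as seen looking at the open face (from x to y of axle). It turns either way, at least a full turn from the start, with a steady drag of about 0.16 N m (some 3 N at the spokes), and stays where it is left.
- spokes: five straight white plastic spokes of the wheel; origin at the hub centre, z as axle, x towards the valve. Spokes at 36, 108, 180, 252 and 324 degrees from x (valve midway between two), 14 mm wide, 18 mm deep, z -6 to 12 mm, reaching from the hub (radius 21 mm) to the inside of the rim (radius 88 mm; rim z -18 to 16 mm).
- tyre: the black tyre of the wheel, outer diameter 280 mm, 42 mm thick, between radius 98 and 140 mm; origin at the hub centre, turns with the wheel
- valve: the valve stem, turns with the wheel; origin at the hub centre, axes as spokes. It stands inside the rim at radius 80 mm on its x axis, parallel to the axle: black rubber foot of 17 mm diameter, then brass and a black cap, 13 mm diameter, up to z = 23 mm. It passes under the fixed arms.
- valve_stem (a point): middle of the valve stem, 80 mm from the hub centre, 12 mm out from the wheel's mid plane
- pads_a: bystander: stack of four black moulded pads, 85 x 65 mm, 56 mm high; origin at the centre of its underside
- pads_b: bystander: stack of three black moulded pads, 85 x 65 mm, 42 mm high; origin at the centre of its underside
- tyre_lever: bystander: flat steel tyre lever lying on the bench, 140 mm long, 14 mm wide, 10 mm high; origin at the centre of its underside (of its length)
- spanner: bystander: steel spanner lying on the bench, about 150 mm long; origin at the centre of its underside (of its length)
- cap_jar: bystander: small clear jar with a white lid, 52 mm diameter, 60 mm high; origin at the centre of its underside
- soap_bottle: bystander: yellow bottle with a black cap, 60 mm diameter, 160 mm high; origin at the centre of its underside
- collar: bystander: steel shaft collar lying flat on the stand's base plate, 48 mm diameter, 22 mm high; origin at the centre of its underside

How it is judged:
By the outcome, as a careful person would: the job done as asked, in the order asked, and still so for the second after the job is handed in, with the robot touching nothing.
It also fails if it takes over 58 s, if anything falls off the work surface, if the arm or the gripper's body presses on something with over 40 N, if the wrist force passes 120 N, or if a joint passes its speed limit or range.

## Working session

There is one attempt and no reset: what is moved stays moved. The work goes in short steps, Python scripts to look and compute and a tool call to move; the robot and the scene stay as the last step left them, time stands still between calls to the robot, and variables do not carry over. Pictures are saved under pics/ and viewed, on a budget of 10 in all, crops included, one or two more only if the job needs it, and the job is handed in when it is done.

Besides the shell and the picture viewer there is one more tool, called after "Request:" in YAML: its name, and indented under it one key for each argument. play_rows: Moves the arm, as the interface text tells. Its arguments: {"type":"object","properties":{"offset":{"type":"array","items":{"type":"array","items":{"type":"number"}}},"turn":{"type":"array","items":{"type":"number"}},"grip":{"type":"number"}},"required":["offset","turn"]}

```bash
mkdir -p pics
cat > h.py <<'E'
import numpy as np, cv2
from bench import arm, eyes, find_in, silhouettes
def cam(n):
    p=eyes.camera_params(n); return np.array(p["camera_matrix"]),np.array(p["camera_from_world"])
def back(n,u,v,d,P=None):
    K,T=P or cam(n); c=np.array([(u-K[0,2])/K[0,0]*d,(v-K[1,2])/K[1,1]*d,d])
    return np.linalg.inv(T)[:3]@np.vstack([c,np.ones_like(d)*np.ones(np.shape(u))])
def proj(n,X,P=None):
    K,T=P or cam(n); c=T[:3,:3]@np.asarray(X,float).reshape(3,-1)+T[:3,3:]; q=K@c; return q[:2]/q[2]
E
python3 - <<'E'
from h import *
s=arm.read_state(); print(s)
ims=[]
for n in("scene","top"):
    im,d=eyes.get_image(n); cv2.imwrite(f"pics/{n}0.png",im[:,:,::-1])
    K,T=cam(n); print(n,np.linalg.inv(T)[:3,3],np.linalg.inv(T)[:3,2])
    for q in("tyre","valve","spokes","stand","collar"):
        for r in silhouettes(n,q)[:2]:
            m=r["mask"]&(d>0); v,u=np.nonzero(m)
            X=back(n,u,v,d[m]) if m.any() else np.zeros((3,1))
            print(n,q,round(r["score"],2),np.round(r["bbox"]),np.round(np.median(X,1)),m.sum())
            if q=="tyre":np.save(f"tyre_{n}.npy",X)
E
```

```text
{'clock': 0.0, 'joints': array([-9.18378429e-01,  3.85600556e-01,  6.60360352e-03, -4.82115223e-04,
       -1.19399162e+00, -2.58615379e-01]), 'joint_vel': array([-6.97611556e-04,  7.21712868e-05,  6.11766585e-04, -3.10985978e-04,
        4.56501206e-06,  2.35662107e-03]), 'joint_efforts': array([ 6.88664859e-04, -3.92288339e+01,  1.88399005e+01,  4.18626755e+00,
       -4.76407251e-03,  6.55571256e-06]), 'position': array([ 239.61019834, -576.60958518,  230.18882969]), 'ee_rot': array([ 5.55185042e-01,  8.31726107e-01,  5.67036693e-04, -9.64445096e-04]), 'contact_force': array([-0.30102673, -0.12015892, -1.20954615]), 'wrist_torque': array([ 0.0040607 , -0.00524002,  0.02908764]), 'gripper_width': 85.40363799426035}
scene [1072.15805757  583.50813343  734.15246429] [-0.53174092 -0.58981387 -0.60775916]
scene tyre 0.76 [322. 244. 134.  69.] [639. 105. 229.] 3289
scene valve 0.41 [319. 239. 136.  60.] [628.  87. 225.] 3839
scene spokes 0.71 [325. 234.  77.  28.] [530.  55. 159.] 154
scene stand 0.82 [312. 281. 156. 167.] [616.  68.  94.] 13151
scene stand 0.62 [500. 349.  60.  50.] [441. 384.  51.] 2267
scene collar 0.61 [302. 329.  25.  25.] [667.  87.  32.] 474
top [ 305.94026179   -7.08639814 1553.72750242] [ 0.18419028  0.00784035 -0.98285933]
top tyre 0.7 [300. 241. 121. 113.] [575.  43. 195.] 4651
top spokes 0.28 [360. 256.  14.  50.] [ 540. -116.    7.] 342
top stand 0.65 [295. 250. 122. 124.] [566.  35. 165.] 10778
top stand 0.34 [243. 270.  37.  43.] [519. 185.   8.] 326
top collar 0.67 [285. 220.  13.   7.] [646.  78.  33.] 66
```

Run:
```python
from h import *
t=cv2.imread("pics/top0.png")[150:350,200:400]; s=cv2.imread("pics/scene0.png")[150:400,180:480]
a=cv2.resize(t,(400,400),interpolation=cv2.INTER_CUBIC); 
cv2.imwrite("pics/c0.png",np.hstack([a,cv2.resize(s,(400,333)) if 0 else cv2.copyMakeBorder(cv2.resize(s,(400,333)),0,67,0,0,0)]))
from scipy.optimize import least_squares
# plane normal/yaw fit from tyre depths of top view: torus ring radius 119, tube 21
X=np.load("tyre_top.npy"); 
def f(p):
    c=np.array([p[0],p[1],165]); y=p[2]; t=np.radians(35)
    z=np.array([-np.sin(t)*np.cos(y),-np.sin(t)*np.sin(y),np.cos(t)])
    r=X.T-c; h=r@z; rho=np.linalg.norm(r-np.outer(h,z),axis=1)
    return np.hypot(rho-119,h)-21
for y0 in(-.2,.2):
    o=least_squares(f,[575,43,y0],loss="soft_l1",f_scale=2); print(o.x,o.cost,np.median(abs(o.fun)))
```

```text
[5.57003226e+02 3.56436684e+01 2.03596212e-01] 14164.487146486026 1.5127810044922114
[5.57003226e+02 3.56436710e+01 2.03596182e-01] 14164.487146489666 1.5127807140457143
```

View pics/c0.png

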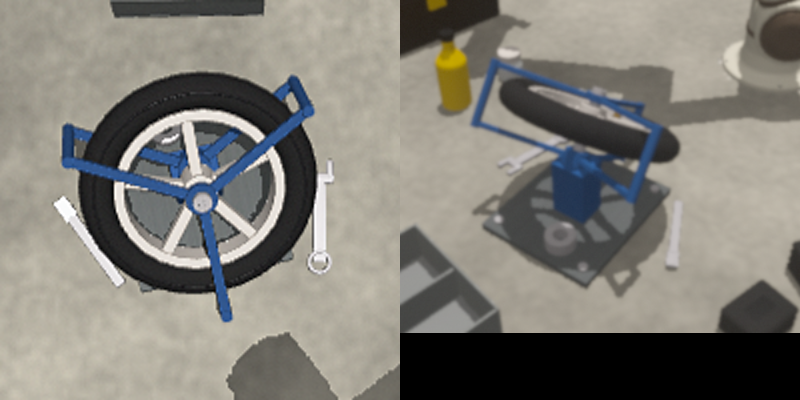

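Request:
play_rows:
  offset:
    - [0,0,45]
    - [0,0,45]
    - [0,0,45]
    - [0,0,45]
    - [20,42,10]
    - [20,42,0]
    - [20,42,0]
    - [20,42,0]
    - [20,42,0]
    - [20,42,0]
    - [20,42,0]
    - [20,42,0]
  turn: [0,0,0,0,0,0,0,-0.04,-0.04,-0.04,-0.04,-0.03]
  grip: -1

```text
clock: 1.8
position: [399.0, -230.8, 426.8]
ee_rot: [0.639, 0.769, 0.002, 0.0]
contact_force: [1.1, -0.9, -0.8]
gripper_width: -0.1
```

Request:
play_rows:
  offset:
    - [22,42,0]
    - [22,42,0]
    - [22,42,0]
    - [22,42,0]
    - [22,42,0]
    - [10,25,0]
    - [5,10,0]
    - [0,0,0]
    - [0,0,0]
  turn: [0,0,0,0,0,0,0,0,0]

```text
clock: 2.7
position: [526.8, 29.9, 428.0]
ee_rot: [0.636, 0.771, 0.004, 0.002]
contact_force: [0.0, 0.6, -0.2]
gripper_width: -0.3
```

Run:
```python
from h import *
im,d=eyes.get_image("wrist"); cv2.imwrite("pics/w1.png",im[:,:,::-1]); np.save("w1d.npy",d)
K,T=cam("wrist"); np.savez("w1.npz",K=K,T=T); print(K,np.linalg.inv(T))
for q in("valve","valve_stem","spokes"):
    for r in find_in("wrist",q)[:3]: print(q,round(r["score"],2),np.round(r["bbox"]))
```

```text
[[359.28557862   0.         319.56048542]
 [  0.         359.28557862 237.60130062]
 [  0.           0.           1.        ]] [[-1.90095828e-01  9.45994365e-01  2.62599004e-01  4.59196720e+02]
 [ 9.81764535e-01  1.82786722e-01  5.22246205e-02  1.60891154e+01]
 [ 1.40458554e-03  2.67738071e-01 -9.63490712e-01  5.70319933e+02]
 [ 0.00000000e+00  0.00000000e+00  0.00000000e+00  1.00000000e+00]]
spokes 0.56 [318. 221. 152. 116.]
```

View pics/w1.png

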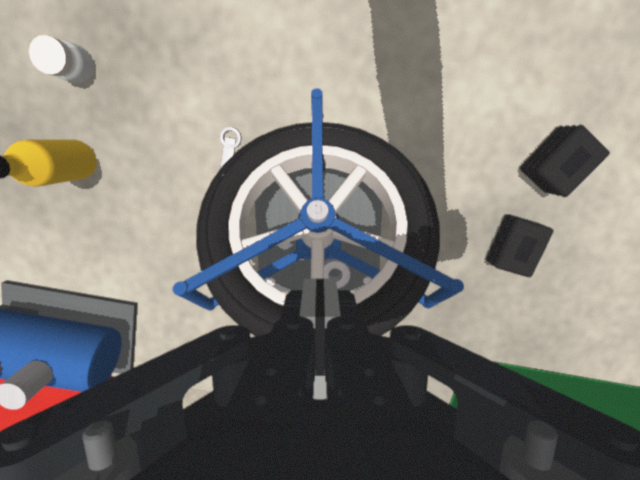

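```bash
cat >> h.py <<'E'
HX,HY,YAW=557.,35.6,.2036
def frame(hx=None,hy=None,yaw=None):
    hx=HX if hx is None else hx; hy=HY if hy is None else hy; y=YAW if yaw is None else yaw
    t=np.radians(35); c,s=np.cos(y),np.sin(y)
    R=np.array([[np.cos(t)*c,-s,-np.sin(t)*c],[np.cos(t)*s,c,-np.sin(t)*s],[np.sin(t),0,np.cos(t)]])
    return R,np.array([hx,hy,165.])
def pol(r,a,z):
    R,o=frame(); a=np.radians(a); r,a,z=np.broadcast_arrays(r,a,z)
    return R@np.array([r*np.cos(a),r*np.sin(a),z])+o[:,None]
E
cat > ov.py <<'E'
from h import *
import sys
def rect(im,P,N=500):  # rectified wheel face at z=12, 0.4mm/px, 12 o'clock up, 9 left
    g=(np.arange(N)-N/2)*.4; Y,X=np.meshgrid(-g,-g); R,o=frame()
    W=R@np.array([X.ravel(),Y.ravel(),np.full(X.size,12.)])+o[:,None]
    q=proj("",W,P).astype(np.float32).reshape(2,N,N)
    return cv2.remap(im,q[0],q[1],cv2.INTER_CUBIC)
if __name__=="__main__":
    z=np.load("w1.npz"); a=rect(cv2.imread("pics/w1.png"),(z["K"],z["T"]))
    b=rect(cv2.imread("pics/top0.png"),cam("top"))
    # check hub / arm fits
    for n,P in(("w",(z["K"],z["T"])),("top",cam("top"))):
        print(n,"nut",proj("",pol(0,0,48),P).ravel().round(),"postends",proj("",pol(158,np.array([60,180,300]),36),P).T.round().tolist())
    cv2.imwrite("pics/r1.png",cv2.resize(np.hstack([a,b]),(800,400)))
    from scipy.optimize import minimize
E
python3 ov.py
```

```text
w nut [302. 316. 348. 196. 220. 277.] postends [[458.0, 286.0], [318.0, 95.0], [183.0, 290.0]]
top nut [311. 302. 281. 256. 245. 223.] postends [[234.0, 231.0], [313.0, 308.0], [354.0, 205.0]]
```

View pics/r1.png

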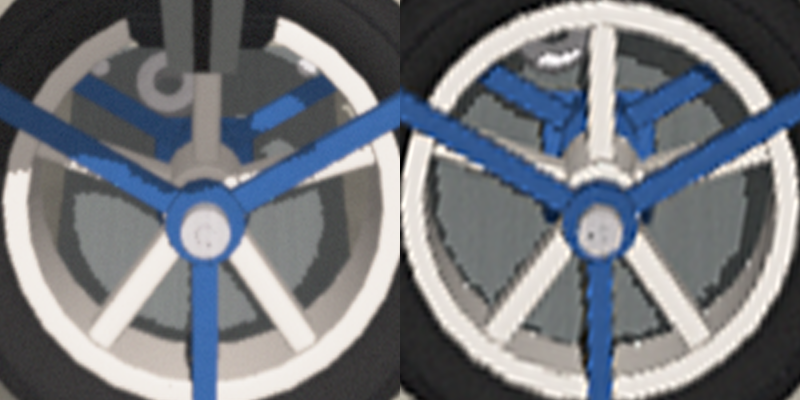

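```bash
cat > path.py <<'E'
from h import *
HXF,HYF=11.,14.5
def tip(s,a=42,extra=0,zt=-3):
    """tip centre (world) so finger touches ccw side of spoke at angle s deg"""
    r=np.radians(s); L=7+HXF*abs(np.sin(r))+HYF*abs(np.cos(r))+extra
    x=a*np.cos(r)-L*np.sin(r); y=a*np.sin(r)+L*np.cos(r)
    R,o=frame(); x-= (6-zt)*np.tan(np.radians(35))
    return R@np.array([x,y,zt])+o, (x,y)
if __name__=="__main__":
    print("entry",tip(0,extra=5))
    for s in range(0,-80,-8): print(s,*[np.round(v,1) for v in tip(s)])
E
python3 path.py
```

```text
entry (array([581.96518727,  67.81323157, 183.01815129]), (np.float64(35.698132156112614), np.float64(26.5)))
0 [583.   62.9 183. ] [35.7 21.5]
-8 [586.1  58.8 184.6] [38.5 16.8]
-16 [589.   53.9 185.9] [40.7 11.5]
-24 [591.4  48.3 186.7] [42.1  5.5]
-32 [593.1  42.1 187. ] [42.6 -0.9]
-40 [594.   35.4 186.7] [42.1 -7.7]
-48 [594.   28.4 185.7] [ 40.3 -14.6]
-56 [592.9  21.3 183.9] [ 37.3 -21.3]
-64 [590.7  14.4 181.5] [ 33.  -27.6]
-72 [587.5   8.  178.3] [ 27.5 -33.2]
```

Request:
play_rows:
  offset:
    - [28,19,0]
    - [27,19,0]
    - [0,0,-45]
    - [0,0,-45]
    - [0,0,-45]
    - [0,0,-30]
    - [0,0,-20]
    - [0,0,0]
    - [0,0,0]
  turn: [0,0,0,0,0,0,0,0,0]

```text
clock: 3.8
position: [582.0, 58.9, 244.1]
ee_rot: [0.642, 0.767, 0.01, 0.007]
contact_force: [0.4, -0.2, 1.0]
gripper_width: 0.3
```

Run:
```python
from h import *
s=arm.read_state();print(s["position"],s["ee_rot"])
im,d=eyes.get_image("wrist"); cv2.imwrite("pics/w2.png",im[:,:,::-1])
K,T=cam("wrist"); np.savez("w2.npz",K=K,T=T)
print("tip px",proj("",s["position"],(K,T)).ravel())
```

```text
[582.00404176  58.87377254 244.11728683] [0.64179558 0.76678536 0.00972233 0.00664221]
tip px [319.95219034 302.87243692]
```

View pics/w2.png

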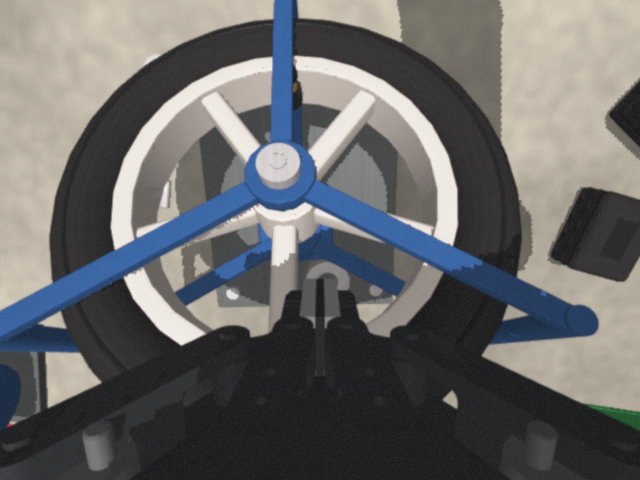

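Request:
play_rows:
  offset:
    - [0,10,0]
    - [0,0,-15]
    - [0,0,-15]
    - [0,0,-15]
    - [0,0,-10]
    - [0,0,-3]
    - [0,0,0]
  turn: [0,0,0,0,0,0,0]

```text
clock: 4.55
position: [588.0, 73.6, 196.1]
ee_rot: [0.641, 0.767, 0.02, 0.013]
contact_force: [-0.2, 0.9, -0.2]
gripper_width: -0.1
```

Request:
play_rows:
  offset:
    - [-4,-4,-8]
    - [0.5,-4,0.5]
    - [0.5,-4,0.5]
    - [1,-3,0.5]
    - [1,-3,0.5]
    - [1,-3,0.5]
    - [1,-3,0.5]
    - [0,0,0]
  turn: [0,0,0,0,0,0,0,0]

```text
clock: 5.35
position: [588.9, 49.6, 191.8]
ee_rot: [0.641, 0.767, 0.022, 0.012]
contact_force: [-0.2, -0.2, -0.6]
gripper_width: 0.4
```

```bash
cat > look.py <<'E'
from h import *
import sys
from ov import rect
k=sys.argv[1]
s=arm.read_state();R,o=frame()
from scipy.spatial.transform import Rotation as Ro
M=Ro.from_quat(s["ee_rot"]).as_matrix()
print("t",s["clock"],"tip axle",(R.T@(s["position"]-o)).round(1),"F",s["contact_force"].round(1),"toolz",M[:,2].round(3),"toolx",M[:,0].round(3))
im,d=eyes.get_image("wrist"); P=cam("wrist"); b=im[:,:,::-1].copy(); cv2.imwrite(f"pics/w{k}.png",b)
t,_=eyes.get_image("top"); t=t[:,:,::-1].copy()
cv2.imwrite(f"pics/r{k}.png",cv2.resize(np.hstack([rect(b,P),rect(t,cam("top"))]),(800,400)))
E
python3 look.py 3
```

```text
t 5.35 tip axle [43.3  7.3  2.4] F [-0.2 -0.2 -0.6] toolz [ 0.046  0.018 -0.999] toolx [-0.177  0.984  0.009]
```

View pics/r3.png

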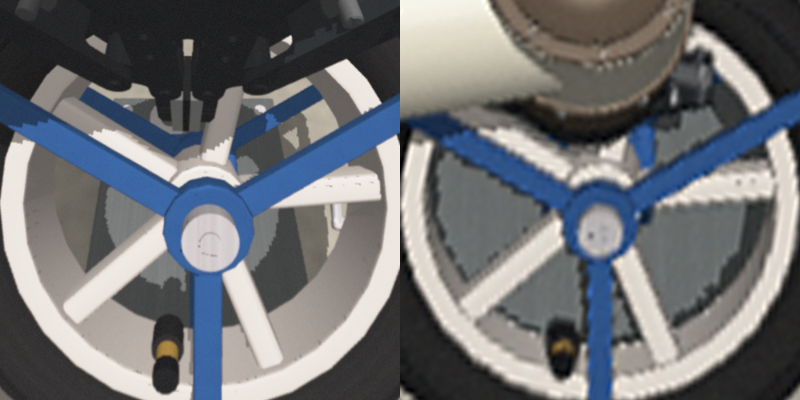

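Request:
play_rows:
  offset:
    - [1,-3,0]
    - [1,-3,0]
    - [1,-3,0]
    - [1,-3,0]
    - [1,-3,0]
    - [1,-3,0]
    - [0.5,-3,0]
    - [0.5,-3,0]
  turn: [0,0,0,0,0,0,0,0]

```text
clock: 6.25
position: [592.8, 28.7, 192.0]
ee_rot: [0.641, 0.767, 0.022, 0.007]
contact_force: [-2.6, 5.1, 0.4]
gripper_width: -0.2
```

Request:
play_rows:
  offset:
    - [0,-3,0]
    - [-0.5,-3,-0.5]
    - [-0.5,-3,-1]
    - [-0.5,-3,-1]
    - [-1,-3,-1]
    - [-1,-3,-1]
    - [-1,-3,-1]
    - [0,0,0]
  turn: [0,0,0,0,0,0,0,0]

```text
clock: 7.05
position: [593.1, 8.3, 188.8]
ee_rot: [0.641, 0.767, 0.028, 0.011]
contact_force: [1.2, 1.1, 0.3]
gripper_width: -0.1
```

```bash
python3 look.py 4
```

```text
t 7.05 tip axle [ 38.1 -34.    2.4] F [1.2 1.1 0.3] toolz [ 0.053  0.029 -0.998] toolx [-0.179  0.984  0.019]
```

View pics/r4.png

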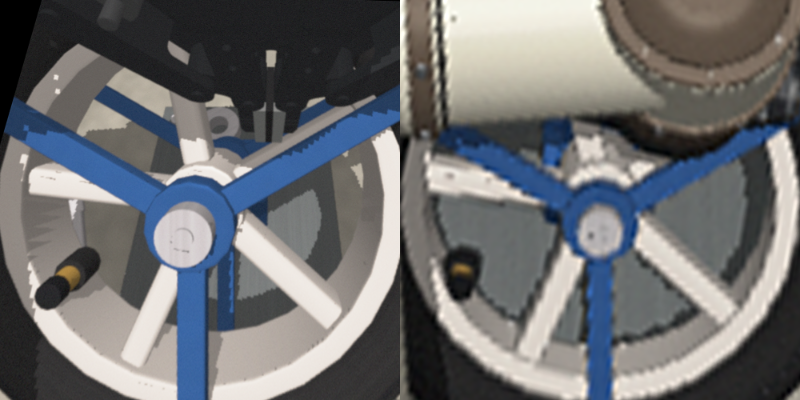

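Request:
play_rows:
  offset:
    - [0,1,15]
    - [0,0,20]
    - [0,0,5]
    - [-3.5,16,0]
    - [-3.5,16,0]
    - [-3.5,16,0]
    - [-3.5,14,0]
    - [0,0,0]
    - [0,0,0]
  turn: [0,0,0,0,0,0,0,0,0]

```text
clock: 8.05
position: [574.0, 66.5, 225.5]
ee_rot: [0.642, 0.766, 0.02, 0.009]
contact_force: [-0.5, 0.8, 1.0]
gripper_width: -0.2
```

Run:
```python
from h import *
s=arm.read_state();R,o=frame();print((R.T@(s["position"]-o)).round(1))
```

```text
[53.4 26.9 36.4]
```

Request:
play_rows:
  offset:
    - [4,5,0]
    - [0,0,-12]
    - [0,0,-12]
    - [0,0,-10]
    - [0,0,-5]
    - [0,0,0]
  turn: [0,0,0,0,0,0]

```text
clock: 8.65
position: [577.5, 69.8, 180.9]
ee_rot: [0.643, 0.765, 0.018, 0.008]
contact_force: [-0.0, -0.2, -0.6]
gripper_width: -0.2
```

Run:
```python
from h import *
s=arm.read_state();R,o=frame();print((R.T@(s["position"]-o)).round(1))
```

```text
[31.2 29.3 -2.4]
```

Request:
play_rows:
  offset:
    - [2,-3,1]
    - [2,-3,1]
    - [2,-3,1]
    - [2,-3,1]
    - [2,-3,1]
    - [2,-3,1]
    - [1.5,-3,1]
    - [1.5,-3,1]
    - [1,-3,0.5]
    - [1,-3,0]
  turn: [0,0,0,0,0,0,0,0,0,0]

```text
clock: 9.65
position: [592.5, 42.8, 187.5]
ee_rot: [0.644, 0.765, 0.019, 0.003]
contact_force: [-2.7, 4.2, -0.4]
gripper_width: -0.5
```

Run:
```python
from h import *
s=arm.read_state();R,o=frame();print((R.T@(s["position"]-o)).round(1))
```

```text
[42.5 -0.1 -2.4]
```

Request:
play_rows:
  offset:
    - [0.8,-3,0.3]
    - [0.8,-3,0.3]
    - [0.6,-3,0]
    - [0.5,-3,0]
    - [0.4,-3,0]
    - [0,-3,-0.5]
    - [0,-3,-0.5]
    - [0,-3,-0.5]
    - [-0.5,-3,-1]
    - [-0.5,-3,-1]
    - [-0.5,-3,-1]
    - [0,0,0]
  turn: [0,0,0,0,0,0,0,0,0,0,0,0]

```text
clock: 10.85
position: [598.9, 6.9, 186.8]
ee_rot: [0.644, 0.765, 0.024, 0.007]
contact_force: [0.2, 1.1, 0.2]
gripper_width: -0.5
```

```bash
python3 look.py 5
```

```text
t 10.85 tip axle [ 41.4 -36.5  -2.3] F [0.2 1.1 0.2] toolz [ 0.041  0.027 -0.999] toolx [-0.171  0.985  0.02 ]
```

View pics/r5.png

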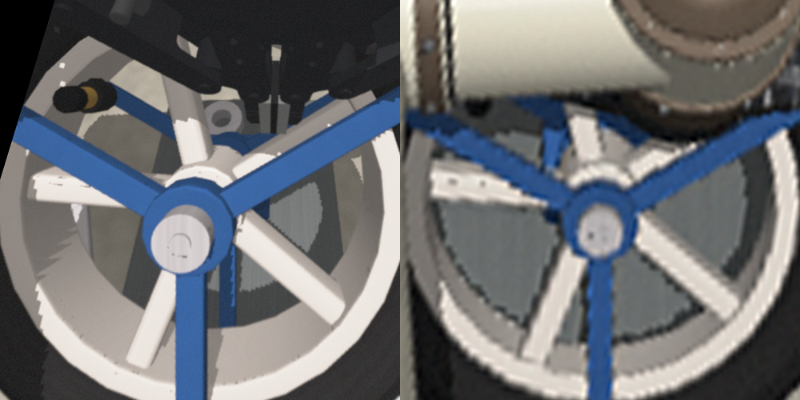

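Request:
play_rows:
  offset:
    - [0,1,15]
    - [0,0,20]
    - [0,0,10]
    - [-3.5,16,0]
    - [-3.5,16,0]
    - [-3.5,16,0]
    - [-3.5,16,0]
    - [0,0,0]
    - [0,0,0]
  turn: [0,0,0,0,0,0,0,0,0]

```text
clock: 11.85
position: [578.8, 71.7, 228.3]
ee_rot: [0.645, 0.764, 0.016, 0.004]
contact_force: [-0.3, 0.7, -0.1]
gripper_width: 0.3
```

```bash
python3 look.py 6
```

```text
t 11.85 tip axle [59.8 31.  35.5] F [-0.3  0.7 -0.1] toolz [ 0.027  0.018 -0.999] toolx [-0.169  0.985  0.014]
```

View pics/w6.png

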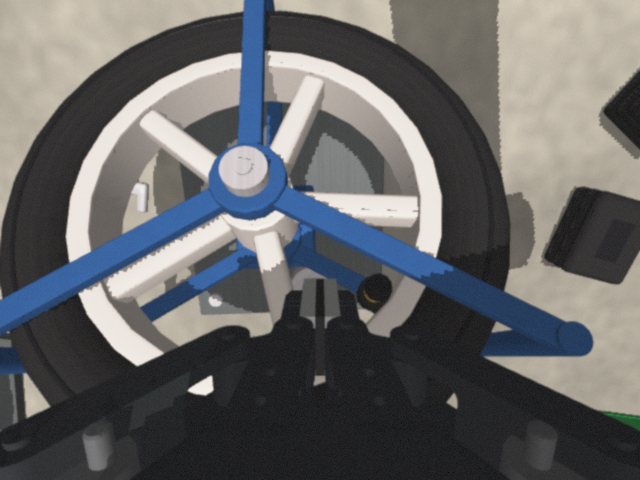

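Request:
play_rows:
  offset:
    - [-6,-2,0]
    - [0,0,-12]
    - [0,0,-12]
    - [0,0,-10]
    - [0,0,-6]
    - [0,0,0]
  turn: [0,0,0,0,0,0]

```text
clock: 12.55
position: [571.9, 67.5, 183.9]
ee_rot: [0.646, 0.763, 0.015, 0.003]
contact_force: [-1.6, 2.6, 1.4]
gripper_width: 0.0
```

Run:
```python
from h import *
s=arm.read_state();R,o=frame();print((R.T@(s["position"]-o)).round(1))
```

```text
[28.1 28.3  3.4]
```

Request:
play_rows:
  offset:
    - [1.5,-3,-1]
    - [1.5,-3,-1]
    - [1.5,-3,0]
    - [1.5,-3,0.5]
    - [1.5,-3,0.5]
    - [1.5,-3,0.5]
    - [1.5,-3,0.5]
    - [1.5,-3,0.5]
    - [1.5,-3,0.5]
    - [0,0,0]
  turn: [0,0,0,0,0,0,0,0,0,0]

```text
clock: 13.55
position: [580.0, 46.3, 183.6]
ee_rot: [0.646, 0.763, 0.015, -0.005]
contact_force: [-0.9, -0.5, 0.6]
gripper_width: 0.1
```

```bash
python3 look.py 7
```

```text
t 13.55 tip axle [30.9  5.8  1.1] F [-0.9 -0.5  0.6] toolz [ 0.012  0.029 -1.   ] toolx [-0.165  0.986  0.027]
```

View pics/r7.png

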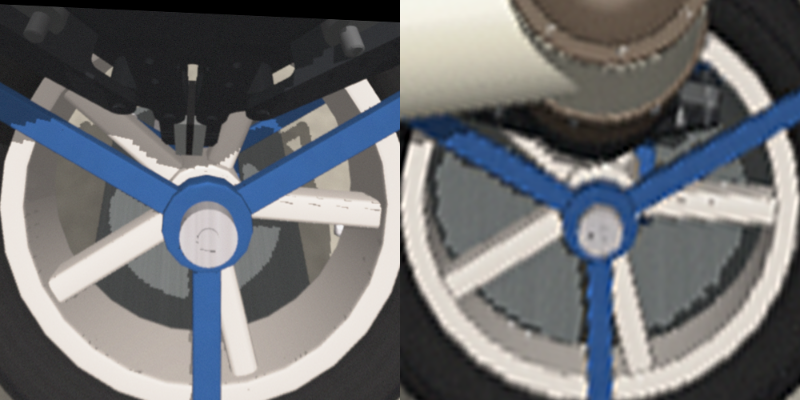

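```bash
cat > ang.py <<'E'
from h import *
import sys
def ang(im,P):
    hsv=cv2.cvtColor(im,cv2.COLOR_BGR2HSV); w=((hsv[...,2]>195)&(hsv[...,1]<40)).astype(np.float32)
    th=np.arange(75,286,.5); rr=np.arange(40,80,2.); T,Rr=np.meshgrid(th,rr)
    q=proj("",pol(Rr.ravel(),T.ravel(),12.),P).astype(np.float32).reshape(2,*T.shape)
    I=cv2.remap(w,q[0],q[1],cv2.INTER_LINEAR); out=[]
    cs=np.arange(0,72,.25)
    def sc(c):
        d=(T-c+36)%72-36; lat=abs(Rr*np.sin(np.radians(d)))
        return I[lat<6.5].mean()-I[(lat>7.5)&(lat<14)].mean()
    v=[sc(c) for c in cs]; i=int(np.argmax(v)); return cs[i],v[i]   # spoke phase mod 72; goal 36
for k in sys.argv[1:]:
    z=None
    print(k)
im,_=eyes.get_image("wrist");print("wrist",ang(im[:,:,::-1].copy(),cam("wrist")))
im,_=eyes.get_image("top");print("top",ang(im[:,:,::-1].copy(),cam("top")))
s=arm.read_state();R,o=frame();print("tip",(R.T@(s["position"]-o)).round(1),s["contact_force"].round(1))
E
python3 ang.py
```

```text
wrist (np.float64(50.5), np.float32(0.88847405))
top (np.float64(49.5), np.float32(0.8004129))
tip [31.   5.7  1.1] [0.3 1.5 0.1]
```

Request:
play_rows:
  offset:
    - [1,-2.5,0.3]
    - [1,-2.5,0.3]
    - [1,-2.5,0.3]
    - [0,0,0]
  turn: [0,0,0,0]

```text
clock: 14.15
position: [580.6, 42.0, 183.2]
ee_rot: [0.646, 0.763, 0.016, -0.009]
contact_force: [-0.5, 0.7, -0.1]
gripper_width: 0.4
```

```bash
python3 ang.py
```

```text
wrist (np.float64(42.5), np.float32(0.723927))
top (np.float64(41.5), np.float32(0.6466238))
tip [30.7  1.3  0.9] [-0.3  2.3  0.6]
```

Request:
play_rows:
  offset:
    - [1,-2.5,0.3]
    - [1,-2.5,0.3]
    - [0,0,0]
  turn: [0,0,0]

```text
clock: 14.55
position: [582.2, 39.0, 183.3]
ee_rot: [0.646, 0.763, 0.017, -0.01]
contact_force: [-1.0, 1.5, 0.3]
gripper_width: 0.1
```

```bash
python3 ang.py
```

```text
wrist (np.float64(37.25), np.float32(0.645193))
top (np.float64(36.5), np.float32(0.51983225))
tip [31.3 -2.   0.5] [-0.1  1.7 -0.1]
```

Request:
play_rows:
  offset:
    - [-0.5,2,0]
    - [0,0,8]
    - [0,0,20]
    - [0,0,40]
    - [0,0,45]
    - [0,0,45]
    - [-30,0,30]
    - [-40,0,0]
    - [-40,0,0]
    - [-30,0,0]
    - [0,0,0]
    - [0,0,0]
  turn: [0,0,0,0,0,0,0,0,0,0,0,0]

```text
clock: 15.85
position: [436.4, 33.0, 386.0]
ee_rot: [0.648, 0.761, 0.017, -0.003]
contact_force: [0.4, 0.4, -1.1]
gripper_width: 0.3
```

```bash
sed -i 's/for k in sys.argv/im,d=eyes.get_image("wrist");P=cam("wrist");from ov import rect\nb=im[:,:,::-1].copy();cv2.imwrite("pics\/r8.png",rect(b,P))\nprint("valve cap @0deg",proj("",pol(80,np.array([-3,0,3]),23.),P).T.round(1).tolist(),"det",[(round(r["score"],2),np.round(r["bbox"],1).tolist()) for r in find_in("wrist","valve")[:2]])\nfor k in sys.argv/' ang.py; python3 ang.py
```

```text
valve cap @0deg [[296.6, 389.3], [300.9, 389.2], [305.1, 388.8]] det []
wrist (np.float64(37.0), np.float32(0.32003108))
top (np.float64(38.0), np.float32(0.17821972))
tip [ 29.6  22.1 247.2] [-0.6 -0.2  0.2]
```

View pics/r8.png

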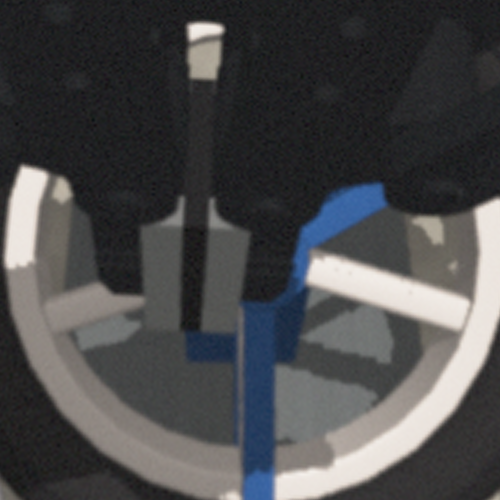

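Request:
play_rows:
  offset:
    - [0,-30,30]
    - [20,-40,20]
    - [30,-40,0]
    - [40,-20,0]
    - [30,0,0]
    - [0,0,0]
    - [0,0,0]
  turn: [0,0,0,0,0,0,0]

```text
clock: 16.75
position: [566.5, -104.0, 429.2]
ee_rot: [0.649, 0.761, 0.011, -0.007]
contact_force: [-0.5, 0.4, -0.0]
gripper_width: 0.3
```

```bash
sed -i 's/r8.png/r9.png/; s/range(75,286/range(15,346/' ang.py; python3 ang.py
```

```text
valve cap @0deg [[448.7, 274.3], [452.8, 274.2], [456.9, 273.9]] det [(0.82, [446.6, 273.7, 19.7, 13.6])]
wrist (np.float64(38.25), np.float32(0.24625716))
top (np.float64(37.0), np.float32(0.24636644))
tip [ 135.9 -137.5  229.6] [-0.5 -0.5 -0.8]
```

View pics/r9.png

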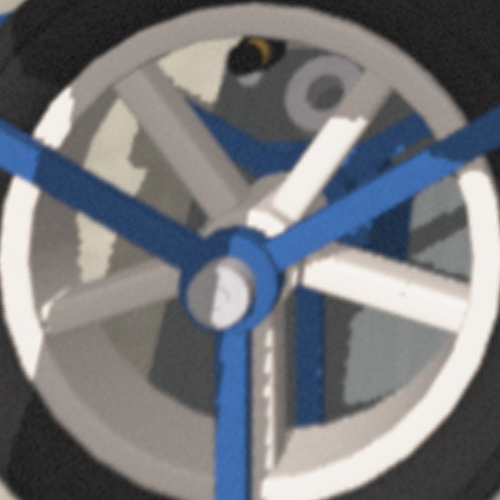

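```bash
cat > fit.py <<'E'
from h import *
from scipy.optimize import minimize
from ov import rect
def run(im,P):
    g=cv2.GaussianBlur(cv2.cvtColor(im,cv2.COLOR_BGR2LAB).astype(np.float32),(0,0),1.0)
    g=rect(g,P) # 0.4mm/px, 250=centre
    sat=cv2.cvtColor(rect(im,P),cv2.COLOR_BGR2HSV)[...,1]
    gx=cv2.Sobel(g[...,0],cv2.CV_32F,1,0); gy=cv2.Sobel(g[...,0],cv2.CV_32F,0,1)
    blue=cv2.dilate((sat>90).astype(np.uint8),np.ones((9,9)))
    gx[blue>0]=0;gy[blue>0]=0
    r=np.arange(35,84,1.)
    def sc(p):
        w,ox,oy=p; t=0
        for k in range(5):
            a=np.radians(w+36+72*k)
            for sg in(-1,1):
                x=r*np.cos(a)-sg*7*np.sin(a)+ox; y=r*np.sin(a)+sg*7*np.cos(a)+oy
                u=(250-y/.4).astype(np.float32)[None];v=(250-x/.4).astype(np.float32)[None]
                n=(-sg*np.cos(a),sg*np.sin(a)) # outward normal in (u,v): (-ny,-nx)
                G=cv2.remap(gx,u,v,1)*n[0]+cv2.remap(gy,u,v,1)*n[1]
                t+=np.clip(abs(G),0,60).sum()
        return -t
    best=min(((sc((w,ox,oy)),w,ox,oy) for w in np.arange(-8,8.1,.5) for ox in range(-6,7,1) for oy in range(-6,7,1)))
    o=minimize(sc,best[1:],method="Nelder-Mead"); return best,o.x.round(2),o.fun
for n in("wrist","top","scene"):
    im,_=eyes.get_image(n); b=im[:,:,::-1].copy(); P=cam(n); print(n,run(b,P))
    K,T=P; C=np.linalg.inv(T)[:3,3]; R,o=frame(); c=R.T@(C-o)
    for r in find_in(n,"valve")[:1]:
        u,v=r["bbox"][:2]; d=R.T@(T[:3,:3].T@np.linalg.inv(K)@[u,v,1.]); 
        for z in(12,20): p=c+d*(z-c[2])/d[2]; print(" valve",round(r["score"],2),z,p.round(1),"deg",round(np.degrees(np.arctan2(p[1],p[0])),2))
E
python3 fit.py
```

```text
wrist ((np.float64(-14676.256825966999), np.float64(1.0), 1, -2), array([ 0.66,  1.39, -1.57]), np.float64(-14997.63622474687))
 valve 0.62 12 [77.2 -2.  12. ] deg -1.48
 valve 0.62 20 [79.  -4.9 20. ] deg -3.56
top ((np.float64(-7940.689741530092), np.float64(3.5), -1, 0), array([ 3.59, -0.99,  0.  ]), np.float64(-7958.654804622063))
scene ((np.float64(-2754.6215041279575), np.float64(8.0), 6, 3), array([8.03, 6.54, 2.91]), np.float64(-2776.5679401866155))
```

```bash
python3 -c "
from bench import arm
print(arm.job_done(), arm.read_state()['contact_force'])"
```

```text
the job is handed in; nothing more can be done
the job is handed in; nothing more can be done
```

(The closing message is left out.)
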